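# Turn the lapping plate grit side down at the coved fence

### The arm

A 6-joint arm with a two-finger parallel gripper is mounted at the origin on a cart in front of the work surface, level with it; the furniture and walls round the work are solid. World frame = base frame: x ahead of the robot, y to its left, z up, the work surface at z = 0. Lengths are in mm, angles in degrees, forces in N, time in s.
With the tool pointing down it reaches from about 300 to 850 mm from the base axis. Payload 4.2 kg.
Tool frame: the origin (TCP) lies midway between the tips of the shut fingers; the grasp point (between the pads) lies 19 mm behind it (pinch_z is the distance from the TCP to the grasp point, in mm); z points along the fingers, y is the line along which they close (so a half turn about z gives the same grasp; the last joint's range is limited). The gripper opens to 91 mm and grips with 3 to 60 N. Pads are 32 mm wide; open, the fingers measure 118 mm over their backs; the gripper's body (76 mm by 178 mm) begins 60 mm behind the grasp point.
Start: joints at [-72.536, 18.312, 89.639, -0, 72.044, -1.146], TCP at [183.497, -544.951, 213.976] pointing down, gripper open.
Joint ranges: [-177.97, 177.97], [-48.28, 115.42], [12.27, 149.76], [-77.06, 257.06], [2.81, 150.46], [-146.56, 146.56]. Speed limits (degrees/s): [147.25, 147.25, 180, 180, 180, 180].

### API

Orientations are given as [roll, pitch, yaw] about the fixed x, y, z axes, in that order (R = Rz(yaw) Ry(pitch) Rx(roll)).
In Python, from workcell import * gives the robot as it stands.
- The arm moves only by the tool step_arm, never from a script. Its argument "steps" is a list of rows, each a list of 7 numbers: the turn, a rotation vector about the tool's x, y, z in degrees, then the shift along the tool's x, y, z in mm, then the opening, from 0 (shut) to 1 (fully open). In form: [[rx, ry, rz, x, y, z, hand], ...]. A call has exactly 8 rows; each row shifts and turns the commanded pose from where the row before left it, along the tool's axes as they then stand; what a row does not reach is not made up. A row lasts 1/8 s, in which the tool goes at most 62.5 mm and 10.7 degrees, less where a joint would pass 70% of its speed; a pose out of reach is approached as far as the arm can. A call is refused whole if a number of a shift passes 62.5 or a number of a turn 10.7, either way. A call with a gripper value outside its range is refused whole. The fingers move at their own pace and stop on an object; "force" is the grip in N (left out, the last holds). Time passes only in rows, so rows that do not move let the fingers close, or fill a call up. It gives the time, the measured TCP pose, the force, the opening and the grip force at its end, in the units of the state.
- state(): the state, without advancing time (a new reading comes with each control period).
- grab_frame(name): name is "scene" or "top"; returns a dict with "image" (420x560x3 uint8, blue, green, red), "fovy" (degrees; the focal length in pixels is half the picture's height over the tangent of half this angle, whatever the lens; pixels are square), "cx", "cy" (the principal point, pixels), "origin" and "rotation" of the camera in the world. Camera axes: x right, y down, z forward; pixel columns grow to the right and rows downward; lengths in mm; the calibration is good to about 2 mm. A picture is of the moment at which its call begins. There is no depth.
- job_done(): hands the job in; it is judged then, once.
The state is a dict: "time_s": time; "qpos": joint angles; "qvel": joint speeds; "effort": joint torques, N m; "ee_pos": TCP position; "ee_rot": TCP orientation; "force": force on the tool from outside, world axes, zero at the start; "torque": the same for the moment, N m; "gripper_width": finger opening in mm; "gripper_force": force on a finger pad.
Only numpy, scipy, OpenCV 4.12 (cv2) and the standard library are available. Lean on these libraries where they do the work, as an engineer would, in place of code of your own. Each camera call takes 0.05 s, during which the arm holds its last target. There are 200 camera calls.

### The job

One of the two lapping plates in front of the curved steel fence lies with its orange grit face up. Turn it over with the help of the fence: push it along the desk up against the fence until it leans there steeply, then tip its raised top edge back towards you so that it falls over and lies flat on the desk in front of the fence, orange side down. Leave the other plate, which already shows bare metal, where it lies.

Things in the scene. Friction and masses are not known exactly. Their poses are not given: they have to be found in the camera images.
- fence: Bare steel sheet fence, 270 mm, 60 mm high, fixed to the desk. Its front is a concave curve, 40 degrees at the desk steepening to 74 at the top: the leading edge of a plate pushed against it rides up until the plate leans on the top edge. Origin: middle of the foot line, where the curve meets the desk. x: level, into the fence (the way to push, away from the robot), y along it, z up.
- fence_top (a point): Middle of the fence's top edge: 39 mm behind the foot line (along fence x), z = 60 mm, same axes as the fence. The edge is 6 mm thick; behind it gussets reach 16 mm farther back below z = 50 mm and a 9 mm high base flange with screws 22 mm farther; otherwise the space behind is free.
- plate_grit_up: Plate to turn: 110 (x) x 100 (y) x 12 mm, 0.2-0.33 kg, orange gridded face up. Lies 15-50 mm before the fence's foot, x to the fence within 6 degrees. Origin: centre of the bare face; z: bare to orange. Push low on its near edge: with that edge near the foot line it leans at 55 degrees and stays, upper edge 90 mm up, 60 mm behind the foot line, to be caught from behind. Past upright it falls.
- plate_grit_down: The other plate, same size, bare metal face up (orange underneath), about 150 mm to the left or right of the first. Not to be moved. Origin: centre of its underside, x to the fence, z up. (Farther left, at y over 0.15 m and x over 0.5 m, stands a large instrument case, about 0.25 m high with more on top: keep clear.)
Mind the look-alikes: they are no part of the job. Leave any green or yellow look-alike of the plate_grit_up alone.

How it is judged:
By the outcome, as a careful person would: the job done as asked, in the order asked, and still so for the second after the job is handed in, with the robot touching nothing.
It also fails if it takes over 45 s, if anything falls off the work surface, if the arm or the gripper's body presses on something with over 40 N, if the wrist force passes 120 N, or if a joint passes its speed limit or range.

## Working session

There is one attempt and no reset: what is moved stays moved. The work goes in short steps, Python scripts to look and compute and a tool call to move; the robot and the scene stay as the last step left them, time stands still between calls to the robot, and variables do not carry over. Pictures are saved under pics/ and viewed, at most 10 in all, crops included, and the job is handed in when it is done.

Besides the shell and the picture viewer there is one more tool, called after "Call:" by a JSON object that holds its "fn" and its "kwargs", one argument or row to a line. step_arm: Moves the arm, as the interface text tells. Its arguments: {"type":"object","properties":{"steps":{"type":"array","items":{"type":"array","items":{"type":"number"}}},"force":{"type":"number"}},"required":["steps"]}

```bash
mkdir -p pics; ls; cat > h.py <<'E'
from workcell import *
import numpy as np, cv2
from scipy.spatial.transform import Rotation as Ro
def cam(n):
    f=grab_frame(n); h=f["image"].shape[0]; f["f"]=h/2/np.tan(np.radians(f["fovy"]/2)); return f
def w(f,u,v,z=0):
    d=np.array(f["rotation"])@np.array([(u-f["cx"])/f["f"],(v-f["cy"])/f["f"],1]); o=np.array(f["origin"])
    return o+d*(z-o[2])/d[2]
def px(f,P):
    c=(np.array(P,float)-f["origin"])@np.array(f["rotation"]); return c[...,:2]/c[...,2:]*f["f"]+[f["cx"],f["cy"]]
E
python3 - <<'E'
from h import *
a=cam("scene");b=cam("top")
cv2.imwrite("pics/s0.png",a["image"]);cv2.imwrite("pics/t0.png",b["image"])
for f in(a,b):print(f["origin"],np.round(f["rotation"],3).tolist(),f["f"],f["cx"],f["cy"])
print(state())
E
```

```text
pics
[240.21177952 564.29914887 763.61526499] [-131.129, 0.569, -147.543] 512.9872743453335 280.6978293813185 211.45946677871862
[ 511.14743188 -105.41951084  900.31268761] [-170.051, 0.393, -90.651] 398.00029511657175 282.80329731754586 212.02100083567058
{'time_s': 0.1, 'qpos': array([-7.25381124e+01,  1.83488631e+01,  8.96989294e+01, -3.95665029e-04,
        7.20435394e+01, -1.14672167e+00]), 'qvel': array([ 0.03920093, -0.08626311, -0.04086886, -0.00310507, -0.0004057 ,
       -0.05303403]), 'effort': array([ 5.45096445e-04, -4.13333094e+01, -2.32509291e+01,  7.29640061e-02,
        4.21560800e-02, -5.43398346e-05]), 'ee_pos': array([ 183.34106881, -544.5182735 ,  213.1987754 ]), 'ee_rot': array([-1.79908679e+02, -1.45167779e-03,  1.86087304e+01]), 'force': array([0.11269678, 0.28715546, 0.04859283]), 'torque': array([ 0.02373786,  0.04897112, -0.00060209]), 'gripper_force': 0.0, 'gripper_width': 91.22165844098647}
```

View pics/s0.png

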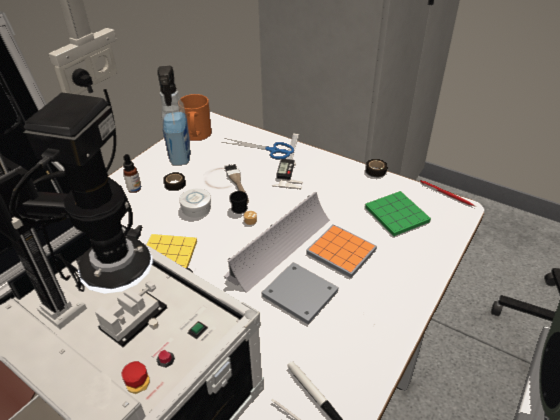

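View pics/t0.png

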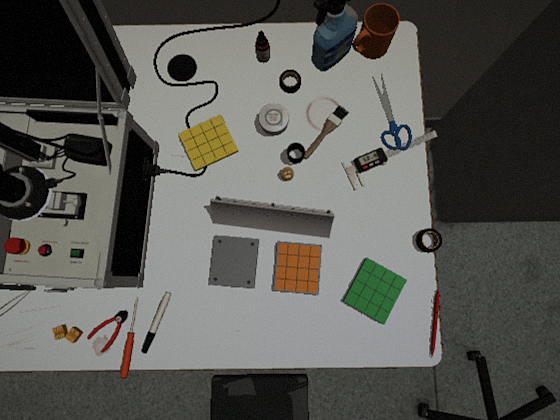

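The scene view shows the orange plate near (342,249), the bare plate at (300,292), the fence at (277,240), green at (397,213) and yellow at (170,250). The top view shows orange at (297,268), bare at (234,261), the fence spanning (207,207)–(334,225), green at (374,290) and yellow at (208,141). Only the orange gridded plate in front of the fence fits the description: green and yellow are look-alikes, and the grey plate already shows bare metal. I'll confirm in one crop.

```bash
sed -i 's/h=f\["image"\].shape\[0\];/h=f["image"].shape[0]; f["rotation"]=Ro.from_euler("xyz",f["rotation"],degrees=True).as_matrix();/' h.py
cat >> h.py <<'E'
def orange(f,z=12):
    hsv=cv2.cvtColor(f["image"],cv2.COLOR_BGR2HSV); m=cv2.inRange(hsv,(6,140,110),(17,255,255)); m=cv2.morphologyEx(m,cv2.MORPH_CLOSE,np.ones((5,5)))
    c=[c for c in cv2.findContours(m,0,2)[0] if cv2.contourArea(c)>300 and w(f,*cv2.boundingRect(c)[:2])[0]<640]
    return c
E
python3 - <<'E'
from h import *
b=cam("top");a=cam("scene")
for n,f in(("top",b),("scene",a)):
  for c in orange(f):
    q=cv2.boxPoints(cv2.minAreaRect(c)) if n=="top" else cv2.approxPolyDP(c,8,True)[:,0]
    P=np.array([w(f,u,v,12) for u,v in q]);print(n,np.round(q).tolist(),np.round(P[:,:2]).tolist(),P.mean(0).round(1),np.linalg.norm(np.diff(P,axis=0),axis=1).round())
im=cv2.resize(b["image"][185:305,190:350],None,fx=5,fy=5,interpolation=cv2.INTER_CUBIC);cv2.imwrite("pics/t1.png",im)
im=cv2.resize(a["image"][180:330,210:400],None,fx=4,fy=4,interpolation=cv2.INTER_CUBIC);cv2.imwrite("pics/s1.png",im)
E
```

```text
top [[275.0, 289.0], [279.0, 243.0], [320.0, 246.0], [316.0, 292.0]] [[497.0, -81.0], [598.0, -91.0], [588.0, -183.0], [488.0, -172.0]] [ 542.6 -131.7   12. ] [101.  93. 101.]
scene [[333, 226], [309, 249], [350, 271], [373, 245]] [[587.0, -177.0], [596.0, -90.0], [497.0, -80.0], [490.0, -170.0]] [ 542.6 -129.1   12. ] [88. 99. 90.]
```

View pics/t1.png

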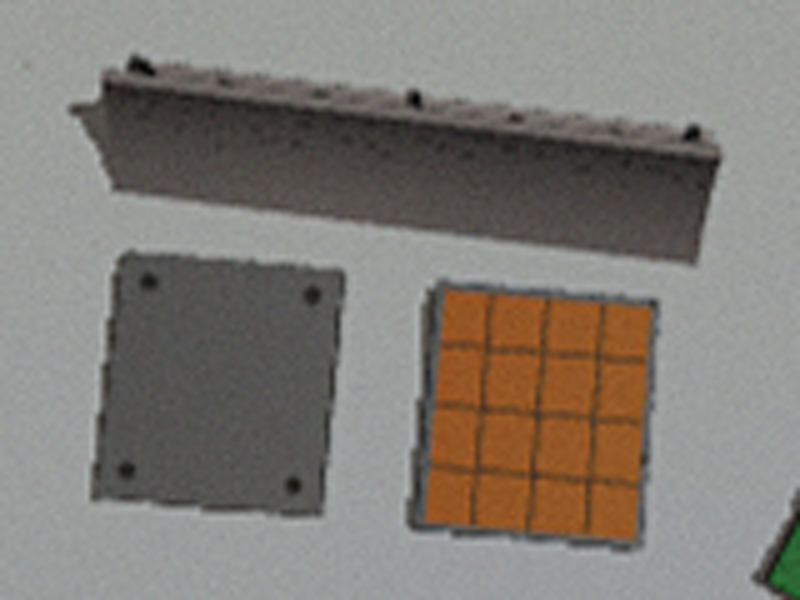

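View pics/s1.png

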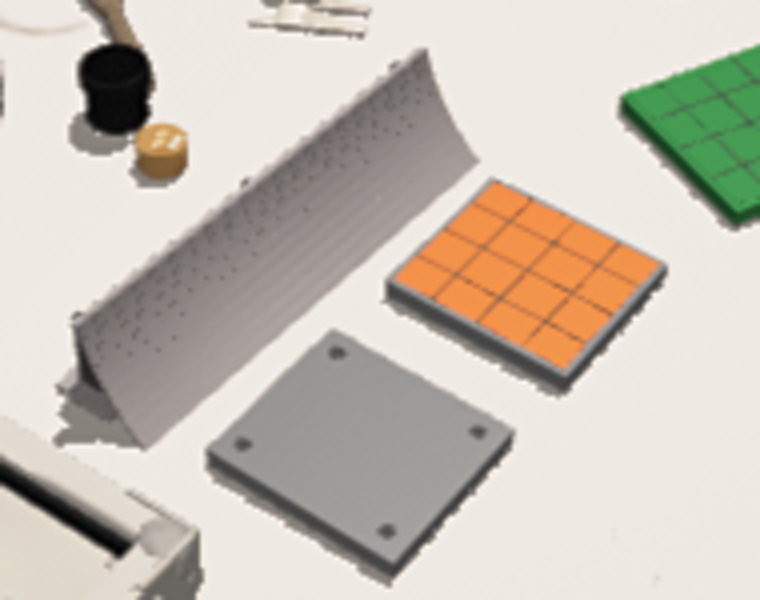

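The crop confirms it: the orange plate has a grey rim, with corners in the top image at about (278,241), (321,245), (318,294) and (273,290). The fence foot ends are at top (213,223)/(329,237.6) and scene (246.8,291.8)/(329.5,220).

```bash
python3 - <<'E'
from h import *
b=cam("top");a=cam("scene")
def p(f,l,z):return np.array([w(f,u,v,z) for u,v in l])[:,:2].round(1)
for n,f,l in(("top",b,[(213,223),(329,237.6)]),("scene",a,[(246.75,291.75),(329.5,220)])):
  q=p(f,l,0);d=q[1]-q[0];print(n,q.tolist(),q.mean(0),np.hypot(*d),"fence x yaw",np.degrees(np.arctan2(d[0],-d[1])))
t=p(b,[(190+105/5,185+77/5),(190+718/5,185+157/5)],60);print("top edge",t.tolist(),t.mean(0))
t=p(b,[(190+438/5,185+283/5),(190+655/5,185+300/5),(190+638/5,185+546/5),(190+418/5,185+528/5)],12);print("plate",t.tolist(),t.mean(0),np.linalg.norm(t-np.roll(t,1,0),axis=1))
t=p(b,[(190+120/5,185+253/5),(190+344/5,185+268/5),(190+321/5,185+516/5),(190+97/5,185+498/5)],12);print("bare",t.tolist(),t.mean(0))
E
```

```text
top [[645.6, 59.0], [608.9, -205.2]] [627.25 -73.1 ] 266.73681785610324 fence x yaw -7.9083447050731275
scene [[645.5, 62.7], [608.5, -202.3]] [627.  -69.8] 267.5705514439136 fence x yaw -7.948403873891743
top edge [[686.0, 53.3], [647.7, -209.8]] [666.85 -78.25]
plate [[600.0, -88.7], [591.2, -185.5], [483.7, -175.1], [492.5, -79.0]] [ 541.85  -132.075] [107.93674073  97.19917695 108.00189813  96.50207252]
bare [[615.2, 54.0], [607.2, -46.6], [498.2, -36.4], [507.1, 62.1]] [556.925   8.275]
```

Call:
{"fn": "step_arm", "kwargs": {
  "steps": [
    [0,0,8.9,0,0,0,0.5],
    [0,0,8.9,0,0,0,0.5],
    [0,0,8.8,0,0,0,0.5],
    [0,0,0,20,-46,4,0.5],
    [0,0,0,20,-46,6,0.5],
    [0,0,0,20,-46,10,0.5],
    [0,0,0,20,-46,10,0.5],
    [0,0,0,20,-46,10,0.5]
  ]
}}

```text
time_s: 1.3
ee_pos: [315.2, -329.7, 173.8]
ee_rot: [180.0, -0.0, -8.0]
force: [0.5, -0.4, -0.4]
gripper_width: 45.8
gripper_force: 0.0
```

```bash
cat >> h.py <<'E'
FX=np.array([np.cos(np.radians(8)),-np.sin(np.radians(8))]);FY=np.array([-FX[1],FX[0]]);F0=np.array([627,-71.5])
def st():
    s=state();d=s["ee_pos"][:2]-F0
    print("t",round(s["time_s"],2),"fence x,y,z",np.round([d@FX,d@FY,s["ee_pos"][2]],1),"rpy",s["ee_rot"].round(1),"F",s["force"].round(1),"w",round(s["gripper_width"],1))
E
python3 -c "from h import *;st()"
```

```text
t 1.3 fence x,y,z [-272.9 -299.1  173.8] rpy [180.  -0.  -8.] F [ 0.5 -0.4 -0.4] w 45.8
```

Call:
{"fn": "step_arm", "kwargs": {
  "steps": [
    [0,0,0,20,-46,18,0.5],
    [0,0,0,20,-46,18,0.5],
    [0,0,0,20,-46,18,0.5],
    [0,0,0,20,-46,18,0.5],
    [0,0,0,20,-44,18,0.5],
    [0,0,0,0,0,26,0.5],
    [0,0,0,0,0,30,0.5],
    [0,0,0,0,0,22,0.5]
  ]
}}

```text
time_s: 2.3
ee_pos: [445.0, -118.9, 4.9]
ee_rot: [180.0, 0.0, -8.0]
force: [0.0, -0.3, 0.2]
gripper_width: 45.6
gripper_force: 0.0
```

```bash
python3 -c "
from h import *;st();a=cam('scene');cv2.imwrite('pics/s2.png',cv2.resize(a['image'][130:350,180:460],None,fx=2.8,fy=2.7))"
```

```text
t 2.3 fence x,y,z [-173.6  -72.2    4.9] rpy [180.   0.  -8.] F [ 0.  -0.3  0.2] w 45.6
```

View pics/s2.png

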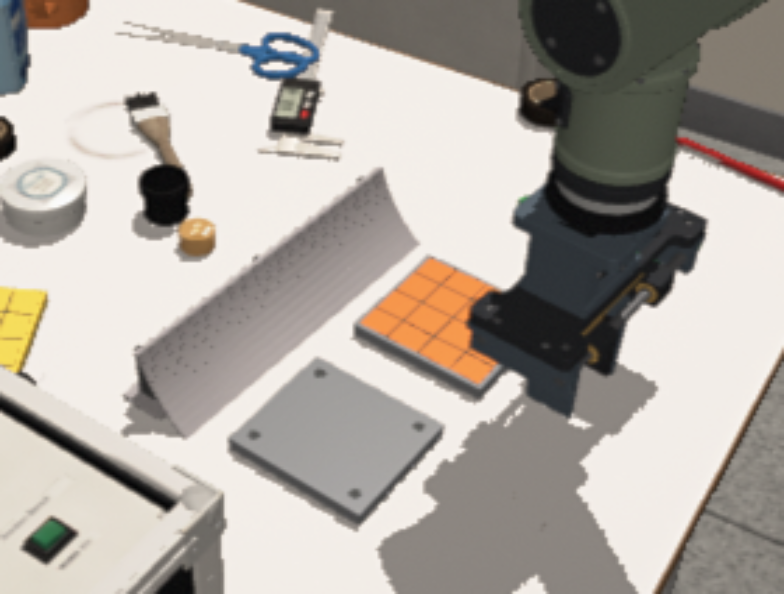

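The fingers stand just behind the plate's near edge (crop pixel ~(550,405)), squared to the fence. Next I push.

Call:
{"fn": "step_arm", "kwargs": {
  "steps": [
    [0,0,0,14,0,0,0.5],
    [0,0,0,12,0,0,0.5],
    [0,0,0,12,0,0,0.5],
    [0,0,0,12,0,0,0.5],
    [0,0,0,12,0,0,0.5],
    [0,0,0,12,0,0,0.5],
    [0,0,0,12,0,0,0.5],
    [0,0,0,10,0,0,0.5]
  ]
}}

```text
time_s: 3.35
ee_pos: [525.4, -129.4, 4.6]
ee_rot: [-179.9, 1.9, -7.9]
force: [-28.5, 3.6, 21.3]
gripper_width: 45.5
gripper_force: 14.8
```

```bash
python3 -c "
from h import *;st();a=cam('scene');cv2.imwrite('pics/s3.png',cv2.resize(a['image'][130:350,180:460],None,fx=2.8,fy=2.7))"
```

```text
t 3.35 fence x,y,z [-92.6 -71.5   4.6] rpy [-179.9    1.9   -7.9] F [-28.5   3.6  21.3] w 45.5
```

View pics/s3.png

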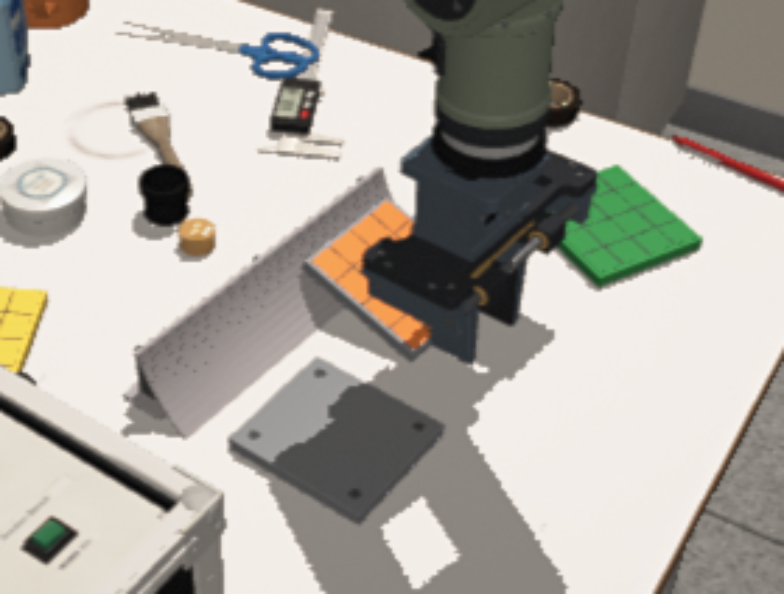

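Mid-push: the plate is riding up the fence, with its left-far corner at crop (305,265) and near-left corner at about (410,357). The upward force is odd, so I'm checking whether the near edge is still on the desk.

```bash
python3 -c "
from h import *;st();a=cam('scene')
for c in [(410,357),(305,265),(475,362)]:
  u,v=180+c[0]/2.8,130+c[1]/2.7
  for z in (0,10,40,50):
    d=w(a,u,v,z)[:2]-F0;print(c,z,(d@FX).round(1),(d@FY).round(1))
s=state();print(s['torque'].round(2),s['effort'].round(1))
"
```

```text
t 3.4 fence x,y,z [-89.1 -71.6   4.6] rpy [-179.9    1.6   -8. ] F [-15.9   2.6   8.7] w 45.7
(410, 357) 0 -71.3 -24.9
(410, 357) 10 -76.6 -17.0
(410, 357) 40 -92.3 6.6
(410, 357) 50 -97.5 14.4
(305, 265) 0 52.0 -54.1
(305, 265) 10 45.1 -45.8
(305, 265) 40 24.6 -21.1
(305, 265) 50 17.7 -12.8
(475, 362) 0 -110.3 -50.9
(475, 362) 10 -115.1 -42.7
(475, 362) 40 -129.2 -18.1
(475, 362) 50 -134.0 -9.9
[0.46 2.42 0.01] [  0.5 -42.5 -24.    0.3  -4.4   0. ]
```

Call:
{"fn": "step_arm", "kwargs": {
  "steps": [
    [0,0,0,0,0,0,0.5],
    [0,0,0,0,0,0,0.5],
    [0,0,0,4,0,0,0.5],
    [0,0,0,4,0,0,0.5],
    [0,0,0,4,0,0,0.5],
    [0,0,0,4,0,0,0.5],
    [0,0,0,4,0,0,0.5],
    [0,0,0,4,0,0,0.5]
  ]
}}

```text
time_s: 4.45
ee_pos: [550.6, -133.4, 4.2]
ee_rot: [-179.9, 1.6, -8.0]
force: [0.4, -1.0, -0.7]
gripper_width: 45.4
gripper_force: 0.2
```

```bash
python3 -c "
from h import *;st()"
```

```text
t 4.45 fence x,y,z [-67.  -71.9   4.2] rpy [-179.9    1.6   -8. ] F [ 0.4 -1.  -0.7] w 45.4
```

Call:
{"fn": "step_arm", "kwargs": {
  "steps": [
    [0,1.6,0,4,0,0,0.5],
    [0,0,0,4,0,0,0.5],
    [0,0,0,4,0,0,0.5],
    [0,0,0,4,0,0,0.5],
    [0,0,0,4,0,0,0.5],
    [0,0,0,4,0,0,0.5],
    [0,0,0,4,0,0,0.5],
    [0,0,0,0,0,0,0.5]
  ]
}}

```text
time_s: 5.45
ee_pos: [592.2, -139.8, 6.7]
ee_rot: [180.0, -1.6, -8.0]
force: [-2.5, 0.7, 0.2]
gripper_width: 45.7
gripper_force: 0.6
```

```bash
python3 -c "
from h import *;st();a=cam('scene');cv2.imwrite('pics/s4.png',cv2.resize(a['image'][130:350,180:460],None,fx=2.8,fy=2.7))"
```

```text
t 5.45 fence x,y,z [-25.  -72.5   6.7] rpy [180.   -1.6  -8. ] F [-2.5  0.7  0.2] w 45.7
```

View pics/s4.png

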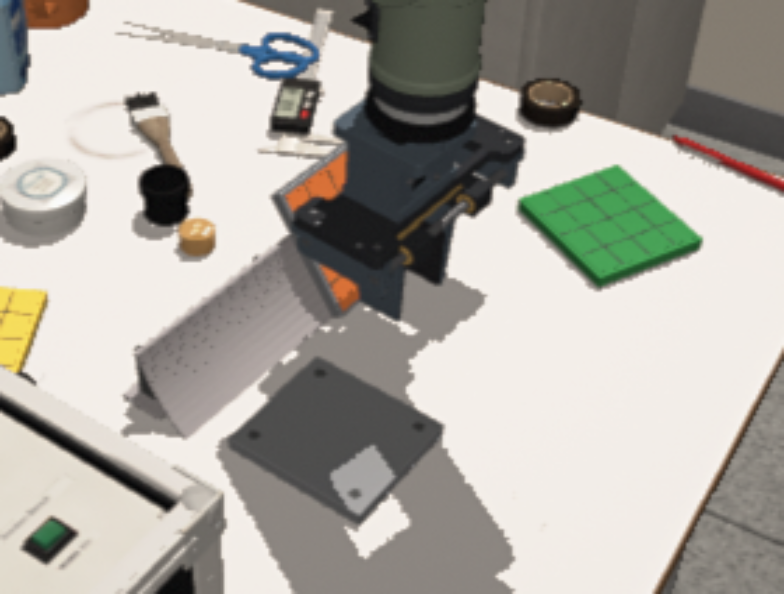

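The plate now leans steeply: upper left corner at crop (275,197), foot corner at about (335,315). I'm computing the lean from those.

```bash
python3 -c "
from h import *;a=cam('scene')
for c,zz in [((275,197),(70,80,90,100)),((335,317),(0,5,10))]:
  u,v=180+c[0]/2.8,130+c[1]/2.7
  for z in zz:
    d=w(a,u,v,z)[:2]-F0;print(c,z,(d@FX).round(1),(d@FY).round(1))
"
```

```text
(275, 197) 70 70.7 -41.4
(275, 197) 80 62.9 -32.5
(275, 197) 90 55.1 -23.6
(275, 197) 100 47.3 -14.7
(335, 317) 0 -3.0 -23.0
(335, 317) 5 -6.1 -19.1
(335, 317) 10 -9.2 -15.2
```

Call:
{"fn": "step_arm", "kwargs": {
  "steps": [
    [0,-1.6,0,-20,0,0,0.5],
    [0,0,0,-30,0,0,0.5],
    [0,0,0,0,0,-45,0.5],
    [0,0,0,0,0,-45,0.5],
    [0,0,0,0,0,-50,0.5],
    [0,0,0,40,0,0,0.5],
    [0,0,0,45,0,0,0.5],
    [0,0,0,45,0,0,0.5]
  ]
}}

```text
time_s: 6.55
ee_pos: [671.7, -151.1, 146.8]
ee_rot: [180.0, -0.0, -8.0]
force: [0.3, -0.1, 0.7]
gripper_width: 45.5
gripper_force: 0.0
```

```bash
python3 -c "
from h import *;st()"
```

```text
t 6.55 fence x,y,z [ 55.4 -72.6 146.8] rpy [180.  -0.  -8.] F [ 0.3 -0.1  0.7] w 45.5
```

Call:
{"fn": "step_arm", "kwargs": {
  "steps": [
    [0,0,0,22,0,0,0.5],
    [0,0,0,20,0,0,0.5],
    [0,0,0,0,0,0,0.5],
    [0,0,0,0,0,20,0.5],
    [0,0,0,0,0,20,0.5],
    [0,0,0,0,0,20,0.5],
    [0,0,0,0,0,11,0.5],
    [0,0,0,0,0,0,0.5]
  ]
}}

```text
time_s: 7.55
ee_pos: [711.5, -156.6, 74.6]
ee_rot: [-180.0, 0.1, -8.0]
force: [-0.0, -0.7, 0.7]
gripper_width: 45.6
gripper_force: 0.0
```

```bash
python3 -c "
from h import *;st();a=cam('scene');cv2.imwrite('pics/s5.png',cv2.resize(a['image'][100:320,180:460],None,fx=2.8,fy=2.7))"
```

```text
t 7.55 fence x,y,z [ 95.5 -72.5  74.6] rpy [-1.8e+02  1.0e-01 -8.0e+00] F [-0.  -0.7  0.7] w 45.6
```

View pics/s5.png

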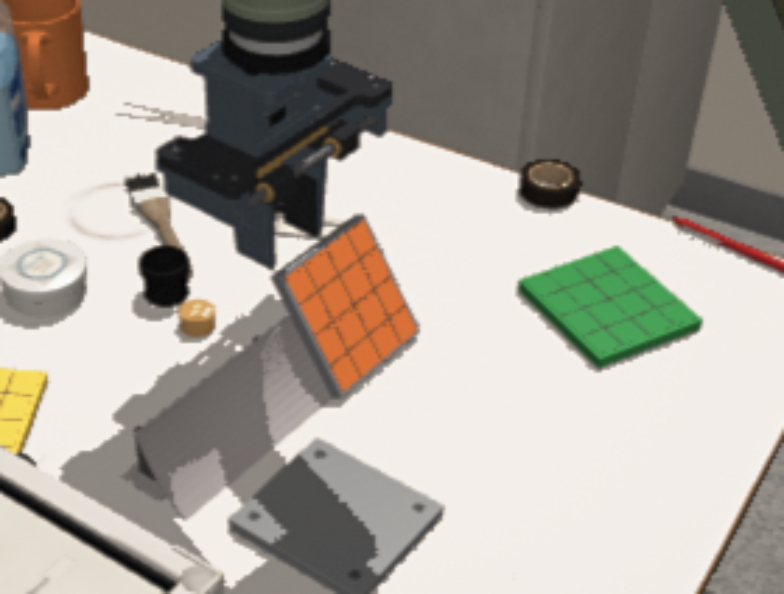

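The plate leans freely on the fence, with its top edge from (275,278) to (362,216), and the fingers are behind it at (270,265)/(320,235). Next I draw the top edge back.

Call:
{"fn": "step_arm", "kwargs": {
  "steps": [
    [0,0,0,-10,0,0,0.5],
    [0,0,0,-8,0,0,0.5],
    [0,0,0,-6,0,0,0.5],
    [0,0,0,-6,0,0,0.5],
    [0,0,0,-6,0,0,0.5],
    [0,0,0,-6,0,0,0.5],
    [0,0,0,-6,0,0,0.5],
    [0,0,0,-6,0,0,0.5]
  ]
}}

```text
time_s: 8.6
ee_pos: [658.6, -149.2, 74.9]
ee_rot: [180.0, 0.0, -8.0]
force: [-0.8, 0.0, 1.3]
gripper_width: 45.3
gripper_force: 0.1
```

```bash
python3 -c "
from h import *;st();a=cam('scene');cv2.imwrite('pics/s6.png',cv2.resize(a['image'][100:320,180:460],None,fx=2.8,fy=2.7))"
```

```text
t 8.6 fence x,y,z [ 42.1 -72.5  74.9] rpy [180.   0.  -8.] F [-0.8  0.   1.3] w 45.3
```

View pics/s6.png

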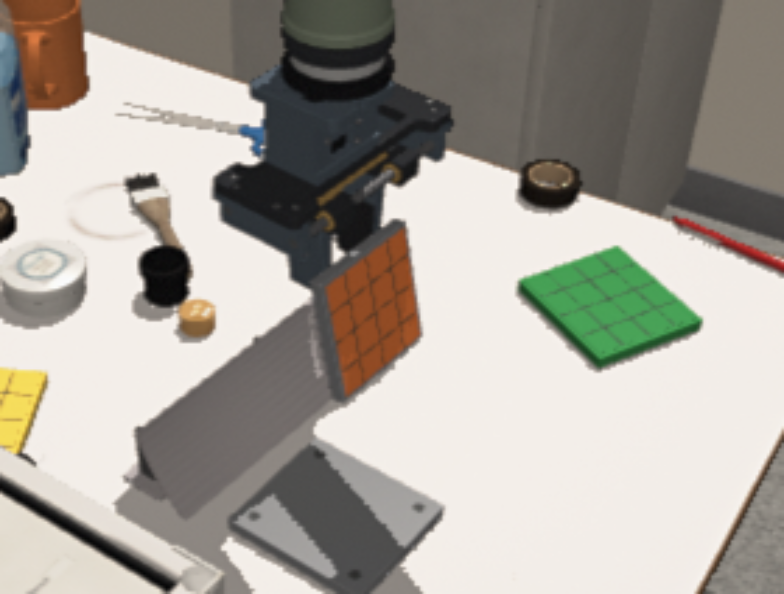

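It tips without the foot slipping, at about 75°. I carry on past upright.

Call:
{"fn": "step_arm", "kwargs": {
  "steps": [
    [0,0,0,-6,0,0,0.5],
    [0,0,0,-6,0,0,0.5],
    [0,0,0,-6,0,0,0.5],
    [0,0,0,-6,0,0,0.5],
    [0,0,0,-6,0,0,0.5],
    [0,0,0,-6,0,0,0.5],
    [0,0,0,-6,0,0,0.5],
    [0,0,0,-6,0,0,0.5]
  ]
}}

```text
time_s: 9.65
ee_pos: [611.2, -142.5, 75.1]
ee_rot: [180.0, -0.0, -8.0]
force: [-0.3, 0.9, -1.5]
gripper_width: 45.6
gripper_force: 0.0
```

Call:
{"fn": "step_arm", "kwargs": {
  "steps": [
    [0,0,0,-4,0,0,0.5],
    [0,0,0,-4,0,0,0.5],
    [0,0,0,0,0,0,0.5],
    [0,0,0,0,0,0,0.5],
    [0,0,0,0,0,0,0.5],
    [0,0,0,0,0,-15,0.5],
    [0,0,0,0,0,-25,0.5],
    [0,0,0,0,0,-25,0.5]
  ]
}}

```text
time_s: 10.65
ee_pos: [604.0, -141.5, 141.8]
ee_rot: [180.0, -0.1, -8.0]
force: [-0.2, -0.2, -1.2]
gripper_width: 45.5
gripper_force: 0.0
```

```bash
python3 -c "
from h import *;st();a=cam('scene');b=cam('top');cv2.imwrite('pics/s7.png',np.hstack([cv2.resize(a['image'][130:350,200:440],(400,366)),cv2.resize(b['image'][170:390,150:390],(400,366))]))"
```

```text
t 10.65 fence x,y,z [-13.  -72.5 141.8] rpy [ 1.8e+02 -1.0e-01 -8.0e+00] F [-0.2 -0.2 -1.2] w 45.5
```

View pics/s7.png

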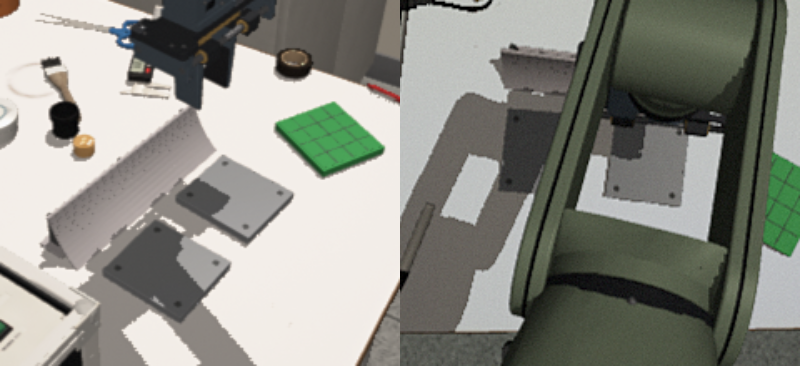

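The plate now shows bare metal and lies in front of the fence, at left-panel corners (178,197), (224,156), (293,195) and (248,240). The neighbour is still in place. I'll do a quick numeric flatness check, then hand in.

```bash
python3 -c "
from h import *;a=cam('scene')
P=np.array([w(a,200+u*.6,130+v*220/366,12)[:2]-F0 for u,v in[(178,197),(224,156),(293,195),(248,238)]])
print((P@np.c_[FX,FY]).round(),np.linalg.norm(P-np.roll(P,1,0),axis=1).round())
Q=np.array([w(a,200+u*.6,130+v*220/366,12)[:2] for u,v in[(104,268),(157,221),(230,264),(180,314)]]);print(Q.round(),Q.mean(0))
"
```

```text
[[ -24.  -21.]
 [ -23. -118.]
 [-130. -115.]
 [-128.  -20.]] [105.  97. 107.  94.]
[[615.  54.]
 [602. -41.]
 [496. -27.]
 [510.  63.]] [555.68143563  12.26543414]
```

```bash
python3 -c "
from h import *;print(job_done())"
```

```text
the job is handed in; nothing more can be done
None
```

The orange plate was pushed up the fence, tipped back over, and now lies flat on the desk about 24 mm in front of the fence, orange side down; the other plate is where it was, and the job is handed in at about 11 s.

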